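# Load the vegetable slicer and run it on the half-pressed paddle

## Task

Slice the potatoes for the gratin: tip all five baby potatoes out of the steel measuring cup into the feed hopper of the electric slicer, then stand the empty cup upright on the bare worktop, clear of the slicer, and let go of it. Only then push the slicer's spring-loaded run paddle about half-way down with the fingertips (slow speed; all the way down is full speed and makes mash, so never bottom it), and finish while still holding it there. Do not upset the pepper mill, the jar or the glass.

Things in the scene. Friction and masses are not known exactly. Their poses are not given: they have to be found in the camera images.
- cup: Steel measuring cup, open on top, 60 mm high; outside radius 40 mm at the foot, 48.5 mm at the rim, wall 3 mm, floor 4 mm, about 0.17 kg. Origin: centre of its underside; z up along its axis; its straight black handle sticks out level along +x, 51 mm above the underside. The potatoes run out when it is tipped past about 100 degrees. A microwave hangs 0.38 m above the stove right of it.
- cup_handle (a point): Grip point in the middle of the cup's black handle, 105 mm from the cup's axis and 51 mm above its underside. The black bar is 18 mm wide (along the cup's y), 13 mm thick (along its z) and runs from 67 to 153 mm from the axis. Axes as the cup's.
- potato0: One of the five alike baby potatoes (tan, about 29 x 25 x 25 mm, 12 g), at the start in one layer on the floor of the cup. Origin: its middle.
- potato1: One of the five alike baby potatoes (tan, about 29 x 25 x 25 mm, 12 g), at the start in one layer on the floor of the cup. Origin: its middle.
- potato2: One of the five alike baby potatoes (tan, about 29 x 25 x 25 mm, 12 g), at the start in one layer on the floor of the cup. Origin: its middle.
- potato3: One of the five alike baby potatoes (tan, about 29 x 25 x 25 mm, 12 g), at the start in one layer on the floor of the cup. Origin: its middle.
- potato4: One of the five alike baby potatoes (tan, about 29 x 25 x 25 mm, 12 g), at the start in one layer on the floor of the cup. Origin: its middle.
- slicer: White electric slicer fixed to the worktop. Origin: centre of its underside; x to its back, y to its left, z up. Slicing housing 150 x 130 mm, 105 high, bearing the clear hopper (axis at y = -55 mm, rim 180 mm high, reaching to y = -126 mm); left of it the motor housing 136 x 118 mm, 104 high, bearing the grey run paddle (middle line at y = +65 mm). Turned up to 0.4 rad from facing the robot.
- hopper_mouth (a point): Centre of the hopper's round mouth, level with its rim, 180 mm above the worktop. The mouth is 136 mm wide inside (142 outside), narrowing over 53 mm to a throat 82 mm wide; the blade drum closes the throat about 65 mm below the rim. Axes as the slicer's. Wall cabinets hang 0.49 m up over the back (x > 0.65) and the left (y > 0.5).
- paddle (a joint): Run paddle: 0 rad at rest (raised), 0.36 bottomed, half-way 0.18. Hinge pin along the slicer's y at x = +50, y = +65, z = 119 mm in its frame; from there the paddle slopes up to the front, 0.38 rad above level at rest, 0.02 bottomed. A spring lifts it: at the pad about 3 N start it, 7 N hold it half-way, 11 N reach the stop; let go, it springs back.
- paddle_pad (a point): Middle of the top face of the paddle's pad (40 mm long, 52 mm wide, grey, ribbed), 78 mm from the hinge pin along the paddle. At rest it stands about 155 mm above the worktop; it sinks 14 mm to half-way and 28 mm to the stop, moving with the paddle.
- pepper_mill: Wooden pepper mill standing behind the work, 58 mm across, 170 mm high. Origin: centre of its underside. Leave alone.
- honey_jar: Small jar with a red lid standing behind the work, 61 mm across, 86 mm high. Origin: centre of its underside. Leave alone.
- tumbler: Empty drinking glass standing behind the slicer, 81 mm across, 93 mm high. Origin: centre of its underside. Leave alone.

How it is judged (in metres and radians):
On the way, in this order (a step that is already met when the one before it is completed fails the run):
1. all five potatoes lie in the slicer's hopper (z of each of potato0, potato1, potato2, potato3, potato4 in the frame of hopper_mouth below -0.005 m and horizontal distance between each of potato0, potato1, potato2, potato3, potato4 and hopper_mouth below 0.07 m), for 0.2 s.
2. the empty cup stands upright on the worktop, let go, with the potatoes in the hopper (all of step 1 and angle between cup's own z axis and vertical below 0.1 rad and height (world z) of cup between -0.006 and 0.006 m and contact force between each of the fingers, slicer and cup below 0.1 N), for 0.3 s.
3. the run paddle is held about half-way down by the fingers (value of joint paddle between 0.12 and 0.24 rad and contact force between the fingers and slicer above 2 N), for 0.5 s.
At the end, for the whole second after the job is handed in: All five potatoes are in the hopper, below its rim; the cup stands upright (within 0.1 rad) on the worktop, touched neither by the fingers nor by the slicer; and the fingers still hold the run paddle between one third and two thirds of its travel (0.12 to 0.24 rad), pushing with more than 2 N (all of step 2 and all of step 3); the arm keeps its last pose, push and grip.
It fails at once if the run paddle is bottomed (full speed) (value of joint paddle above 0.33 rad).
It fails at once if the run paddle is pushed before the potatoes are in the hopper and the cup stands upright (value of joint paddle above 0.1 rad and not (z of each of potato0, potato1, potato2, potato3, potato4 in the frame of hopper_mouth below -0.005 m and horizontal distance between each of potato0, potato1, potato2, potato3, potato4 and hopper_mouth below 0.07 m and angle between cup's own z axis and vertical below 0.1 rad and height (world z) of cup between -0.006 and 0.006 m)).
It fails at once if the pepper mill, jar or glass is knocked over or shoved (angle between any of pepper_mill, honey_jar, tumbler's own z axis and vertical above 0.3 rad or distance of any of pepper_mill, honey_jar, tumbler from where it was at the start of the episode above 0.04 m).
It also fails if it takes over 69 s, if anything falls off the work surface, if the arm or the gripper's body presses on something with over 40 N, if the wrist force passes 120 N, or if a joint passes its speed limit or range.

## Robot

A 6-joint arm with a two-finger parallel gripper is mounted at the origin on a cart in front of the work surface, level with it; the furniture and walls round the work are solid. World frame = base frame: x ahead of the robot, y to its left, z up, the work surface at z = 0. Lengths are in m, angles in degrees, forces in N, time in s.
With the tool pointing down it reaches from about 0.275 to 1 m from the base axis. Payload 8.4 kg.
Tool frame: the origin (TCP) lies at the very end of the fingers, on their centre line; the grasp point (between the pads) lies 19 mm behind it; z points along the fingers, y is the line along which they close (so a half turn about z gives the same grasp; the last joint's range is limited). The gripper opens to 85 mm and grips with 20 to 120 N. Pads are 22 mm wide; open, the fingers measure 114 mm over their backs; the gripper's body (76 mm by 85 mm) begins 54 mm behind the grasp point. The pads swing forward as they close: fully open they stand 13 mm farther back than shut.
Start: joints at [-66.887, 20.225, 93.587, -0, 66.188, -0.138], TCP at [0.247, -0.574, 0.231] pointing down, gripper open.
Joint ranges: [-150.9, 150.9], [-52.94, 120.26], [3.33, 152.33], [-74.26, 254.26], [0, 154.13], [-172.89, 172.89]. Speed limits (degrees/s): [127.2, 127.2, 159.86, 180, 180, 180].

## Interface

Orientations are given as [roll, pitch, yaw] about the fixed x, y, z axes, in that order (R = Rz(yaw) Ry(pitch) Rx(roll)).
In Python, from cell import r gives the robot as it stands.
- The arm moves only by the tool nudge_tcp, called after ">>>" as name(argument=value, ...), one argument or row to a line, values as JSON. Schema: {"type":"object","properties":{"segments":{"type":"array","items":{"type":"object","properties":{"rot":{"type":"array","items":{"type":"number"},"minItems":3,"maxItems":3},"xyz":{"type":"array","items":{"type":"number"},"minItems":3,"maxItems":3},"jaw":{"type":"number"}},"additionalProperties":false,"required":["jaw"]},"minItems":1,"maxItems":20},"squeeze":{"type":"number"},"only":{"type":"string"},"quiet":{"type":"boolean"},"lines":{"type":"string"}},"required":["segments"],"additionalProperties":false}. segments is a list of rows, 1 to 20 of them, each an object with the fields rot (a list: a rotation vector rx, ry, rz in fractions of the full range, 1 being pi/2 rad), xyz (a list: dx, dy, dz in shares of the most that a row can go, 1 being 62.5 mm), jaw (the finger opening in m); a field left out counts as zero (the opening has to be given); each row shifts and turns the commanded pose from where the row before left it, along the tool's axes as they then stand; what a row does not reach is not made up. A row lasts 1/8 s, in which the tool goes at most 0.0625 m and 10.7 degrees, less where a joint would pass 70% of its speed; a pose out of reach is approached as far as the arm can. The fingers move at their own pace and stop on an object; squeeze is the grip in N (left out, the last holds). Time passes only in rows, so rows that do not move let the fingers close. The tool returns the time, the measured TCP pose, the force, the opening and the grip force at its end. only (a regular expression) keeps the lines of the reply that match it, lines (a string "A,B") keeps lines A to B, and quiet returns only ok. Shift and turn numbers lie between -1 and 1, and a call with a number outside is refused. Input that does not fit is refused with a message, and nothing moves.
- r.get_obs(): the state, without advancing time (a new reading comes with each control period).
- r.get_image(name): name is "scene" or "side" or "wrist"; returns a dict with "frame" (420x560x3 uint8, red, green, blue), "fx", "fy", "cx", "cy" (pixels), "extrinsics" (4x4, takes a point from world to camera coordinates). Camera axes: x right, y down, z forward; pixel columns grow to the right and rows downward; lengths in m; the calibration is good to about 2 mm. A picture is of the moment at which its call begins. There is no depth.
- r.finish_job(): hands the job in; it is judged then, once.
The state is a dict: "t": time; "qpos": joint angles; "joint_velocities": joint speeds; "joint_efforts": joint torques, N m; "tool_pos": TCP position; "eef_rot": TCP orientation; "ft_force": force on the tool from outside, world axes, zero at the start; "moment": the same for the moment, N m; "gripper_width": finger opening in m; "gripper_force": force on a finger pad.
Only numpy, scipy, OpenCV 4.12 (cv2) and the standard library are available. Lean on these libraries where they do the work, as an engineer would, in place of code of your own. Each camera call takes 0.05 s, during which the arm holds its last target. There are 200 camera calls.

## Working session

There is one attempt and no reset: what is moved stays moved. The work goes in short steps, Python scripts to look and compute and a tool call to move; the robot and the scene stay as the last step left them, time stands still between calls to the robot, and variables do not carry over. Pictures are saved under pics/ and viewed, at most 10 in all, crops included, and the job is handed in when it is done.

```bash
ls; mkdir -p pics; cat > h.py <<'E'
import numpy as np,cv2
from cell import r
def snap(n,f):
    d=r.get_image(n); cv2.imwrite(f'pics/{f}.png',d['frame'][:,:,::-1])
    np.savez(f'pics/{f}.npz',frame=d['frame'],K=[d['fx'],d['fy'],d['cx'],d['cy']],E=d['extrinsics']); return d
def ray(f,u,v):
    d=np.load(f'pics/{f}.npz'); fx,fy,cx,cy=d['K']; E=d['E']; R=E[:3,:3]
    return -R.T@E[:3,3], R.T@np.array([(u-cx)/fx,(v-cy)/fy,1])
def onz(f,u,v,z):
    o,k=ray(f,u,v); return o+k*(z-o[2])/k[2]
def proj(f,p):
    d=np.load(f'pics/{f}.npz'); fx,fy,cx,cy=d['K']; q=d['E'][:3,:3]@np.array(p)+d['E'][:3,3]
    return fx*q[0]/q[2]+cx, fy*q[1]/q[2]+cy
E
python3 - <<'E'
from h import *
for n in ['scene','side','wrist']: snap(n,n+'0'); print(n,ray(n+'0',280,210))
o=r.get_obs(); print({k:np.round(v,3) for k,v in o.items()})
a=[cv2.imread(f'pics/{n}0.png') for n in ['scene','side']]
cv2.imwrite('pics/both.png',cv2.resize(np.hstack(a),(800,300)))
E
```

```text
cell.py
pics
scene (array([-0.13000391,  0.4848571 ,  0.52070303]), array([ 0.79295475, -0.43455379, -0.4271035 ]))
side (array([ 0.39911789, -0.58429375,  0.73379708]), array([ 0.23157538,  0.72549158, -0.64811869]))
wrist (array([ 0.32145897, -0.54219964,  0.37253151]), array([-0.30903979, -0.12392931, -0.94326637]))
{'t': np.float64(0.15), 'qpos': array([-6.6886e+01,  2.0254e+01,  9.3618e+01, -2.0000e-03,  6.6189e+01,
       -1.3700e-01]), 'joint_velocities': array([-0.001, -0.196, -0.137, -0.014, -0.08 ,  0.035]), 'joint_efforts': array([-0.0000e+00, -6.0564e+01, -3.4234e+01, -0.0000e+00,  6.0000e-03,
        0.0000e+00]), 'tool_pos': array([ 0.247, -0.574,  0.231]), 'eef_rot': array([-1.79939e+02,  2.00000e-03,  2.32520e+01]), 'ft_force': array([ 0.073, -0.336, -0.425]), 'moment': array([ 0.037, -0.042,  0.006]), 'gripper_force': np.float64(0.0), 'gripper_width': np.float64(0.085)}
```

View pics/scene0.png

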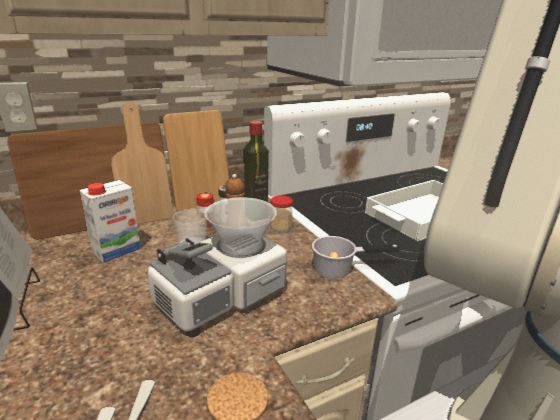

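View pics/side0.png

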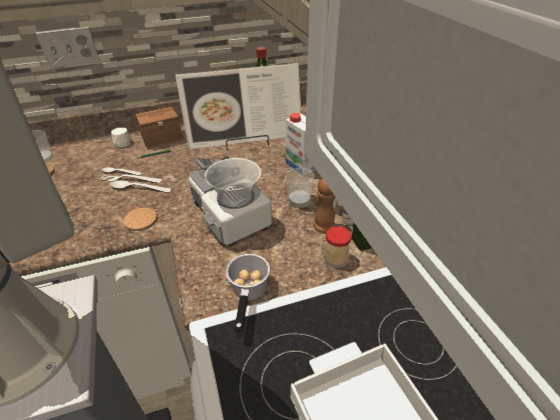

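The scene view shows the cup at about (334,256), the hopper rim around (240,222) and the paddle around (185,252). In the side view the cup is at (247,277), its handle runs to (240,328), the hopper is at (233,180) and the slicer body around (230,205). I'll enlarge both for measuring.

```bash
python3 - <<'E'
import cv2,numpy as np
a=cv2.imread('pics/side0.png')[150:340,180:360]; b=cv2.imread('pics/scene0.png')[180:340,140:440]
cv2.imwrite('pics/c1.png',cv2.resize(a,None,fx=3.1,fy=3.1,interpolation=cv2.INTER_CUBIC))
cv2.imwrite('pics/c2.png',cv2.resize(b,None,fx=2.6,fy=2.6,interpolation=cv2.INTER_CUBIC))
E
```

```text
(no output)
```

View pics/c1.png

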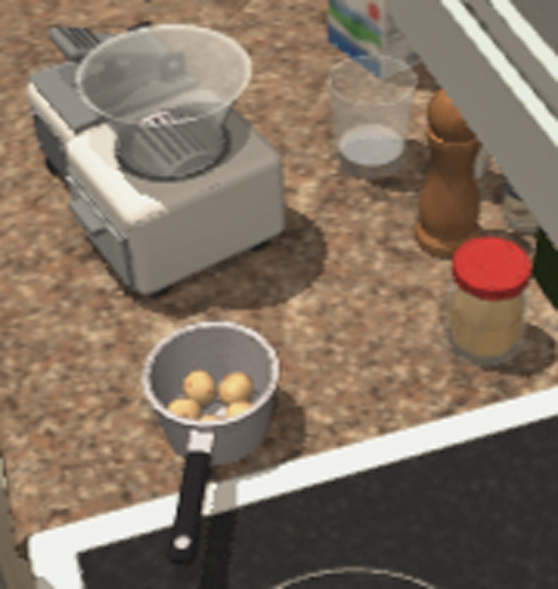

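View pics/c2.png

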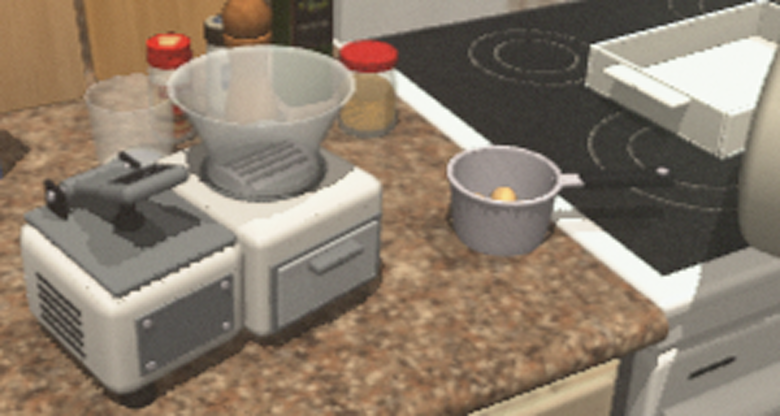

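The crops show these positions:

| Crop | Item | Pixels |
|---|---|---|
| c1 | cup rim ellipse | x 144–279, y 322–436 |
| c1 | hopper rim | x 76–251, y 25–130 |
| c1 | handle | (203,440) to (182,557) |
| c2 | hopper rim | x 168–356, y 44–122 |
| c2 | cup rim | x 446–562, y 146–212 |
| c2 | front top edges | (130,305)→(240,245) and (265,250)→(380,185) |
| c2 | paddle | (50,200)–(185,170) |

```bash
cat >> h.py <<'E'
def c1(x,y,z): return onz('side0',180+(x+.5)/3.1-.5,150+(y+.5)/3.1-.5,z)
def c2(x,y,z): return onz('scene0',140+(x+.5)/2.6-.5,180+(y+.5)/2.6-.5,z)
def circ(P):
    P=np.array(P)[:,:2]; s=np.linalg.lstsq(np.c_[2*P,np.ones(len(P))],(P**2).sum(1),rcond=None)[0]
    return s[:2].round(4),round(float(np.sqrt(s[2]+s[0]**2+s[1]**2)),4)
E
python3 - <<'E'
from h import *
print('cup',circ([c1(*p,.06) for p in [(144,380),(279,380),(212,322),(212,436)]]),circ([c2(*p,.06) for p in [(446,180),(562,180),(504,146),(504,212)]]))
print('hop',circ([c1(*p,.18) for p in [(76,78),(251,75),(164,25),(164,131)]]),circ([c2(*p,.18) for p in [(168,83),(356,83),(262,44),(262,122)]]))
a,b=c1(203,440,.057),c1(182,557,.057); print('handle',a,b,np.degrees(np.arctan2(*(b-a)[1::-1])))
def an(p,q): d=q-p; return p.round(3),q.round(3),np.linalg.norm(d),np.degrees(np.arctan2(d[1],d[0]))
print('side top edge x',an(c1(135,222,.105),c1(275,158,.105)))
print('side bottom edge x',an(c1(148,292,.01),c1(283,237,.01)))
print('front motor y',an(c2(130,305,.1),c2(237,245,.1)))
print('front slicing y',an(c2(265,255,.1),c2(378,186,.1)))
print('front slicing y c1',an(c1(72,160,.1),c1(130,222,.1)))
# handle by mask
f=np.load('pics/side0.npz')['frame'][285:335,225:260]; m=(f.max(2)<60)
v,u=np.nonzero(m); print(m.sum(), u.mean()+225,v.mean()+285)
# paddle corners guess
print('jar',onz('side0',180+492/3.1,150+270/3.1,.086),'mill',c1(447,245,0),'glass',c1(371,150,0))
E
```

```text
cup (array([ 0.5037, -0.0088]), 0.052) (array([0.4991, 0.0007]), 0.0536)
hop (array([0.5291, 0.2072]), 0.0723) (array([0.5332, 0.2095]), 0.0696)
handle [ 0.48342205 -0.06052748  0.057     ] [ 0.4474871  -0.14602763  0.057     ] -112.79658088123212
side top edge x (array([0.48 , 0.125, 0.105]), array([0.607, 0.165, 0.105]), np.float64(0.13340668984338), np.float64(17.31898290932043))
side bottom edge x (array([0.484, 0.142, 0.01 ]), array([0.613, 0.169, 0.01 ]), np.float64(0.13151622874651148), np.float64(12.100924340274583))
front motor y (array([0.415, 0.353, 0.1  ]), array([0.448, 0.267, 0.1  ]), np.float64(0.09260615900849983), np.float64(-69.1150356903317))
front slicing y (array([0.428, 0.254, 0.1  ]), array([0.475, 0.139, 0.1  ]), np.float64(0.12404474048907631), np.float64(-67.7799801987906))
front slicing y c1 (array([0.447, 0.226, 0.1  ]), array([0.477, 0.132, 0.1  ]), np.float64(0.09800607336631818), np.float64(-72.0390198225402))
741 243.50202429149797 321.2537112010796
jar [ 7.31023492e-01 -6.72123724e-05  8.60000000e-02] mill [0.75051606 0.12114796 0.        ] glass [0.73442478 0.27072468 0.        ]
```

Careful with the scale: shifts go in shares of 62.5 mm and turns go in shares of pi/2 rad. That gives: -9 degrees is -0.1.

```bash
cat >> h.py <<'E'
from scipy.spatial.transform import Rotation as Ro
def goto(p,yaw=None,tilt=None,R=None):
    "remaining motion in tool axes: rotvec (deg), displacement in present tool axes, and after the turn"
    o=r.get_obs(); A=Ro.from_euler('xyz',o['eef_rot'],degrees=True); d=np.array(p)-o['tool_pos']
    if R is None: R=target(yaw,tilt)
    print('rot',(A.inv()*R).as_rotvec(degrees=True).round(2),'d now',A.inv().apply(d).round(4),'d after',R.inv().apply(d).round(4),'q',o['qpos'].round(1),'t',round(float(o['t']),2),'tcp',o['tool_pos'].round(4))
def target(yaw,tilt):
    "z towards heading yaw, tilt below level; y level, to the right of heading"
    h,t=np.radians([yaw,tilt]); z=np.array([np.cos(h)*np.cos(t),np.sin(h)*np.cos(t),-np.sin(t)]); y=np.array([np.sin(h),-np.cos(h),0])
    return Ro.from_matrix(np.c_[np.cross(y,z),y,z])
E
python3 - <<'E'
from h import *
R=target(68.5,25); z=R.as_matrix()[:,2]
g=np.array([.4635,-.102,.051]); print('pan corner',onz('scene0',367,205,.05))
goto(g+z*.019-z*.1,R=R)
E
```

```text
pan corner [ 0.66882769 -0.23520877  0.05      ]
rot [ 25.55  61.42 -40.22] d now [ 0.3339 -0.2957  0.1458] d after [0.0563 0.0289 0.4649] q [-66.9  20.3  93.6  -0.   66.2  -0.1] t 0.15 tcp [ 0.2466 -0.5739  0.2307]
```

>>> nudge_tcp(
  segments=[
    {"rot": [0, 0, -0.1], "jaw": 0.085},
    {"rot": [0, 0, -0.1], "jaw": 0.085},
    {"rot": [0, 0, -0.1], "jaw": 0.085},
    {"rot": [0, 0, -0.1], "jaw": 0.085},
    {"rot": [0, 0, -0.1], "jaw": 0.085},
    {"rot": [0, 0.1, 0], "jaw": 0.085},
    {"rot": [0, 0.1, 0], "jaw": 0.085},
  ],
  squeeze=40,
)

```text
t: 1.02
tool_pos: [0.2474, -0.574, 0.2322]
eef_rot: [179.9, -18.2, 68.4]
ft_force: [0.6, -0.3, -0.3]
gripper_width: 0.0853
gripper_force: 0.0
```

```bash
python3 -c "
from h import *
print(r.get_obs()['qpos'])"
```

```text
[-73.01641154  28.06554455  83.69606042  11.43575232  82.7581785
 -54.25657825]
```

Converted, 0.03 m is 0.48, 9.4 degrees is 0.1044.

>>> nudge_tcp(
  segments=[
    {"rot": [0, 0.1044, 0], "xyz": [0, 0, 0.48], "jaw": 0.085},
    {"rot": [0, 0.1044, 0], "xyz": [0, 0, 0.48], "jaw": 0.085},
    {"rot": [0, 0.1044, 0], "xyz": [0, 0, 0.48], "jaw": 0.085},
    {"rot": [0, 0.1044, 0], "xyz": [0, 0, 0.48], "jaw": 0.085},
    {"rot": [0, 0.1044, 0], "xyz": [0, 0, 0.48], "jaw": 0.085},
    {"jaw": 0.085},
  ],
)

```text
t: 1.78
tool_pos: [0.2784, -0.4907, 0.1101]
eef_rot: [-179.2, -65.4, 67.5]
ft_force: [0.0, -0.0, -0.0]
gripper_width: 0.0847
gripper_force: 0.0
```

```bash
python3 - <<'E'
from h import *
R=target(68.5,25); z=R.as_matrix()[:,2]
goto(np.array([.4635,-.102,.051])-z*.081,R=R)
E
```

```text
rot [ 0.09 -0.39 -0.4 ] d now [0.1259 0.0283 0.3341] d after [0.1279 0.0298 0.3332] q [-78.3  54.7  76.5  31.6 107.3 -64. ] t 1.77 tcp [ 0.2784 -0.4907  0.1101]
```

Converted, 0.0477 m is 0.7632, 0.018 m is 0.288.

>>> nudge_tcp(
  segments=[
    {"xyz": [0.288, 0.064, 0.7632], "jaw": 0.085},
    {"xyz": [0.288, 0.064, 0.7632], "jaw": 0.085},
    {"xyz": [0.288, 0.064, 0.7632], "jaw": 0.085},
    {"xyz": [0.288, 0.064, 0.7632], "jaw": 0.085},
    {"xyz": [0.288, 0.064, 0.7632], "jaw": 0.085},
    {"xyz": [0.288, 0.064, 0.7632], "jaw": 0.085},
    {"xyz": [0.288, 0.064, 0.7632], "jaw": 0.085},
    {"jaw": 0.085},
    {"jaw": 0.085},
  ],
)

```text
t: 2.9
tool_pos: [0.4377, -0.1743, 0.0885]
eef_rot: [179.5, -64.8, 68.8]
ft_force: [-0.0, 0.3, -0.0]
gripper_width: 0.0852
gripper_force: 0.0
```

```bash
python3 - <<'E'
from h import *
R=target(68.5,25); z=R.as_matrix()[:,2]
goto(np.array([.4635,-.102,.051])+z*.019,R=R)
for n in ['scene','side','wrist']: snap(n,n+'1')
a=[cv2.imread(f'pics/{n}1.png') for n in ['side','wrist']]
cv2.imwrite('pics/both1.png',np.hstack([a[0][160:420,120:400],a[1][:260,140:420]]))
cv2.imwrite('pics/both1.png',cv2.resize(cv2.imread('pics/both1.png'),(798,370)))
for p in ([.502,-.004,.06],[.4635,-.102,.057],[.4475,-.146,.057]): print(np.round(proj('wrist1',p),1))
E
```

```text
rot [0.27 0.24 0.12] d now [-0.0012 -0.003   0.1044] d after [-0.0016 -0.0025  0.1044] q [-55.2  44.  109.4  49.9  80.9 -68. ] t 2.9 tcp [ 0.4377 -0.1743  0.0885]
[277.5 127.1]
[276.7 204.5]
[278.1 255.9]
```

View pics/wrist1.png

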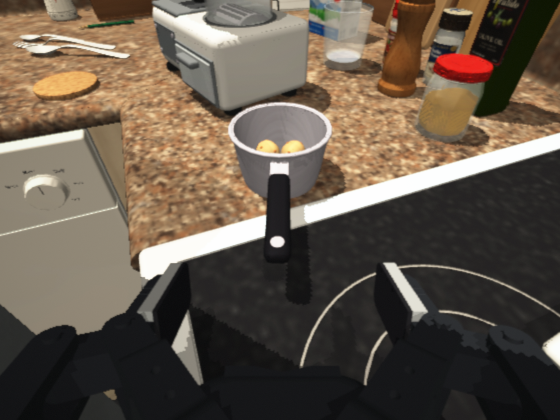

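The wrist view shows the handle from (278,172) to (278,255), with the rim centred at about (280,130). That is within a few pixels of the prediction, so I'll go ahead.

Converted, 0.035 m is 0.56, -0.0025 m is -0.04.

>>> nudge_tcp(
  segments=[
    {"xyz": [0, -0.04, 0.56], "jaw": 0.085},
    {"xyz": [-0.016, 0, 0.56], "jaw": 0.085},
    {"xyz": [0, 0, 0.528], "jaw": 0.085},
    {"jaw": 0.085},
    {"jaw": 0.0},
    {"jaw": 0.0},
    {"jaw": 0.0},
    {"jaw": 0.0},
    {"jaw": 0.0},
    {"jaw": 0.0},
  ],
  squeeze=70,
)

```text
t: 4.3
tool_pos: [0.4693, -0.0859, 0.0432]
eef_rot: [179.9, -65.0, 68.3]
ft_force: [-0.7, -2.7, 2.8]
gripper_width: 0.0171
gripper_force: 67.9
```

```bash
python3 -c "
from h import *
R=target(68.5,25); z=R.as_matrix()[:,2]
goto(np.array([.4635,-.102,.051])+z*.019,R=R)"
```

```text
rot [ 0.26 -0.01 -0.09] d now [-0.0002  0.0005  0.0002] d after [-0.0002  0.0005  0.0002] q [-46.8  47.7 114.5  59.   73.4 -73.2] t 4.3 tcp [ 0.4693 -0.0859  0.0432]
```

Converted, 0.036 m is 0.576, 0.018 m is 0.288.

>>> nudge_tcp(
  segments=[
    {"xyz": [0.288, 0, -0.136], "jaw": 0},
    {"xyz": [0.576, 0, -0.272], "jaw": 0},
    {"xyz": [0.576, 0, -0.272], "jaw": 0},
    {"xyz": [0.576, 0, -0.272], "jaw": 0},
    {"xyz": [0.576, 0, -0.272], "jaw": 0},
    {"xyz": [0.512, 0, -0.24], "jaw": 0},
    {"jaw": 0},
    {"jaw": 0},
  ],
)

```text
t: 5.3
tool_pos: [0.4684, -0.0862, 0.2565]
eef_rot: [-179.9, -64.9, 68.2]
ft_force: [0.3, 0.9, -2.5]
gripper_width: 0.0169
gripper_force: 68.3
```

```bash
python3 -c "
from h import *
goto([.478,.134,.257],68.5,25)"
```

```text
rot [ 0.19  0.05 -0.14] d now [ 0.0885 -0.0726  0.1884] d after [ 0.0885 -0.0717  0.1887] q [-46.8  24.3 114.5  55.3  86.3 -53.2] t 5.3 tcp [ 0.4684 -0.0862  0.2565]
```

Converted, 0.0314 m is 0.5024, 0.0148 m is 0.2368.

>>> nudge_tcp(
  segments=[
    {"xyz": [0.128, -0.104, 0.272], "jaw": 0},
    {"xyz": [0.2368, -0.192, 0.5024], "jaw": 0},
    {"xyz": [0.2368, -0.192, 0.5024], "jaw": 0},
    {"xyz": [0.2368, -0.192, 0.5024], "jaw": 0},
    {"xyz": [0.2368, -0.192, 0.5024], "jaw": 0},
    {"xyz": [0.2368, -0.192, 0.5024], "jaw": 0},
    {"xyz": [0.104, -0.0832, 0.2304], "jaw": 0},
    {"jaw": 0},
    {"jaw": 0},
  ],
)

```text
t: 6.42
tool_pos: [0.4789, 0.1335, 0.2575]
eef_rot: [-179.8, -65.0, 68.1]
ft_force: [0.1, -1.1, -1.6]
gripper_width: 0.017
gripper_force: 68.4
```

```bash
python3 - <<'E'
from h import *
goto([.478,.134,.257],68.5,25)
for n in ['scene','side']: snap(n,n+'2')
a=[cv2.imread(f'pics/{n}2.png') for n in ['scene','side']]
cv2.imwrite('pics/b2.png',cv2.resize(np.hstack([a[0][120:350,120:420],a[1][80:310,120:420]]),(800,307)))
E
```

```text
rot [ 0.18  0.02 -0.16] d now [-0.0004 -0.001   0.0003] d after [-0.0004 -0.001   0.0003] q [-23.3  16.1 128.6  73.7  70.7 -52.2] t 6.42 tcp [0.4789 0.1335 0.2575]
```

View pics/b2.png

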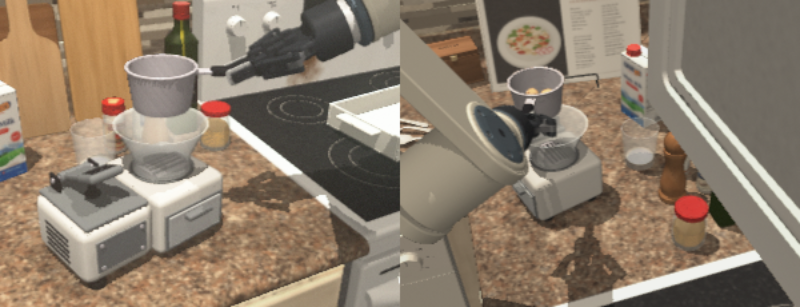

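The cup is over the hopper, at about (162,80) above the mouth at (160,120) in the left half. It sits slightly toward the robot, as planned.

Converted, 7.25 degrees is 0.0806.

>>> nudge_tcp(
  segments=[
    {"rot": [0.0376, 0, 0.0806], "jaw": 0},
    {"rot": [0.0376, 0, 0.0806], "jaw": 0},
    {"rot": [0.0376, 0, 0.0806], "jaw": 0},
    {"rot": [0.0376, 0, 0.0806], "jaw": 0},
    {"rot": [0.0376, 0, 0.0806], "jaw": 0},
    {"rot": [0.0376, 0, 0.0806], "jaw": 0},
    {"rot": [0.0376, 0, 0.0806], "jaw": 0},
    {"rot": [0.0376, 0, 0.0806], "jaw": 0},
  ],
)

```text
t: 7.52
tool_pos: [0.4798, 0.1325, 0.2579]
eef_rot: [-101.5, -23.2, 5.6]
ft_force: [0.1, -0.5, -1.7]
gripper_width: 0.0176
gripper_force: 68.5
```

```bash
python3 -c "
from h import *
goto([.478,.134,.257],68.5,25)"
```

```text
rot [-26.87  -0.17 -58.34] d now [-0.0019 -0.0002  0.0017] d after [-0.0005 -0.0023  0.0011] q [-23.   33.2 114.4  64.1  93.4   5.8] t 7.53 tcp [0.4798 0.1325 0.2579]
```

>>> nudge_tcp(
  segments=[
    {"rot": [0.0234, 0, 0.0503], "jaw": 0},
    {"rot": [0.0234, 0, 0.0503], "jaw": 0},
    {"rot": [0.0234, 0, 0.0503], "jaw": 0},
    {"rot": [0.0234, 0, 0.0503], "jaw": 0},
    {"rot": [0.0234, 0, 0.0503], "jaw": 0},
    {"rot": [0.0234, 0, 0.0503], "jaw": 0},
    {"rot": [0.0234, 0, 0.0503], "jaw": 0},
    {"rot": [0.0234, 0, 0.0503], "jaw": 0},
    {"rot": [0.0234, 0, 0.0503], "jaw": 0},
    {"rot": [0.0234, 0, 0.0503], "jaw": 0},
    {"rot": [0.0234, 0, 0.0503], "jaw": 0},
    {"rot": [0.0234, 0, 0.0503], "jaw": 0},
    {"jaw": 0},
    {"jaw": 0},
  ],
)

```text
t: 9.28
tool_pos: [0.4797, 0.1329, 0.258]
eef_rot: [-74.2, 30.3, 7.5]
ft_force: [0.6, -0.1, -2.2]
gripper_width: 0.0172
gripper_force: 68.7
```

```bash
python3 - <<'E'
from h import *
goto([.478,.134,.257],68.5,25)
for n in ['scene','side']: snap(n,n+'3')
a=[cv2.imread(f'pics/{n}3.png') for n in ['scene','side']]
cv2.imwrite('pics/b3.png',cv2.resize(np.hstack([a[0][130:290,170:370],a[1][110:270,150:350]]),(800,320)))
E
```

```text
rot [ -52.15   -0.32 -112.32] d now [-0.0008  0.0019  0.0008] d after [-0.0007 -0.0019  0.0008] q [-23.   48.9 114.1  72.4 109.4  47.9] t 9.28 tcp [0.4797 0.1329 0.258 ]
```

View pics/b3.png

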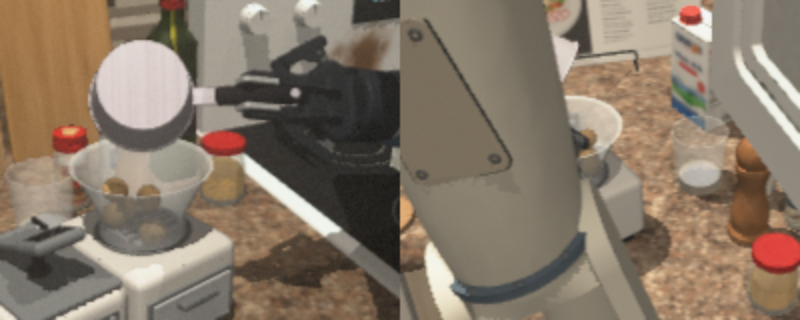

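At least three potatoes are visible in the hopper, at about (117,187), (148,193) and (152,230). I'll tip a bit further to make sure, then turn back and count.

Converted, 7.25 degrees is 0.0806.

>>> nudge_tcp(
  segments=[
    {"rot": [0.0376, 0, 0.0806], "jaw": 0},
    {"rot": [0.0376, 0, 0.0806], "jaw": 0},
    {"rot": [0.0376, 0, 0.0806], "jaw": 0},
    {"jaw": 0},
    {"jaw": 0},
  ],
)

```text
t: 10.0
tool_pos: [0.4796, 0.1333, 0.2582]
eef_rot: [-56.2, 50.0, 19.3]
ft_force: [0.0, 0.1, -1.0]
gripper_width: 0.0173
gripper_force: 68.7
```

```bash
python3 - <<'E'
from h import *
goto([.478,.134,.257],68.5,25)
print(r.get_obs()['ft_force'])
E
```

```text
rot [ -62.31   -0.34 -133.93] d now [0.0002 0.0021 0.    ] d after [-0.0011 -0.0017  0.0006] q [-23.   53.3 117.9  78.2 113.   64.3] t 10.0 tcp [0.4796 0.1333 0.2582]
[ 0.00461698  0.07677472 -1.04645562]
```

>>> nudge_tcp(
  segments=[
    {"rot": [-0.0444, 0, -0.0956], "jaw": 0},
    {"rot": [-0.0444, 0, -0.0956], "jaw": 0},
    {"rot": [-0.0444, 0, -0.0956], "jaw": 0},
    {"rot": [-0.0444, 0, -0.0956], "jaw": 0},
    {"rot": [-0.0444, 0, -0.0956], "jaw": 0},
    {"rot": [-0.0444, 0, -0.0956], "jaw": 0},
    {"rot": [-0.0444, 0, -0.0956], "jaw": 0},
    {"rot": [-0.0444, 0, -0.0956], "jaw": 0},
    {"rot": [-0.0444, 0, -0.0956], "jaw": 0},
    {"rot": [-0.0444, 0, -0.0956], "jaw": 0},
    {"rot": [-0.0444, 0, -0.0956], "jaw": 0},
    {"rot": [-0.0444, 0, -0.0956], "jaw": 0},
    {"rot": [-0.0444, 0, -0.0956], "jaw": 0},
    {"rot": [-0.0444, 0, -0.0956], "jaw": 0},
    {"rot": [-0.0444, 0, -0.0956], "jaw": 0},
    {"jaw": 0},
  ],
)

```text
t: 12.0
tool_pos: [0.4785, 0.1336, 0.2589]
eef_rot: [-167.0, -64.5, 56.5]
ft_force: [0.5, -0.2, -1.3]
gripper_width: 0.017
gripper_force: 68.6
```

```bash
python3 - <<'E'
from h import *
goto([.468,-.08,.257],68.5,25)
E
```

```text
rot [-2.21 -0.06 -5.12] d now [-0.081   0.0689 -0.1856] d after [-0.0873  0.0685 -0.1829] q [-23.3  17.  127.   71.7  72.5 -46. ] t 12.0 tcp [0.4785 0.1336 0.2589]
```

Converted, -0.0305 m is -0.488, -0.0145 m is -0.232, -5.1 degrees is -0.0567.

>>> nudge_tcp(
  segments=[
    {"rot": [-0.0244, 0, -0.0567], "jaw": 0},
    {"xyz": [-0.232, 0.1824, -0.488], "jaw": 0},
    {"xyz": [-0.232, 0.1824, -0.488], "jaw": 0},
    {"xyz": [-0.232, 0.1824, -0.488], "jaw": 0},
    {"xyz": [-0.232, 0.1824, -0.488], "jaw": 0},
    {"xyz": [-0.232, 0.1824, -0.488], "jaw": 0},
    {"xyz": [-0.232, 0.1824, -0.488], "jaw": 0},
    {"jaw": 0},
    {"jaw": 0},
  ],
)

```text
t: 13.12
tool_pos: [0.4684, -0.0802, 0.2561]
eef_rot: [-179.4, -65.1, 67.9]
ft_force: [0.5, -0.4, -1.6]
gripper_width: 0.017
gripper_force: 68.8
```

```bash
python3 - <<'E'
from h import *
goto([.4693,-.0859,.0432],68.5,25)
for n in ['scene','side']: snap(n,n+'4')
a=[cv2.imread(f'pics/{n}4.png') for n in ['scene','side']]
cv2.imwrite('pics/b4.png',cv2.resize(np.hstack([a[0][130:290,170:370],a[1][150:310,170:370]]),(800,320),interpolation=cv2.INTER_CUBIC))
E
```

```text
rot [-0.05 -0.09 -0.25] d now [-0.1952  0.0039  0.0851] d after [-0.195   0.0029  0.0854] q [-46.3  24.2 114.9  55.6  86.1 -53.2] t 13.12 tcp [ 0.4684 -0.0802  0.2561]
```

View pics/b4.png

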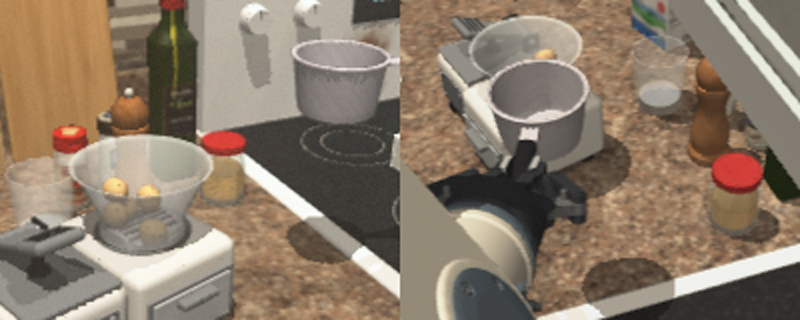

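The cup is empty. Potatoes show in the hopper at about (115,188), (148,192), (115,208), (148,208) and (152,230), so all five are there. Now I'll set the cup down.

Converted, -0.04 m is -0.64, -0.03 m is -0.48.

>>> nudge_tcp(
  segments=[
    {"xyz": [-0.48, 0.016, 0.208], "jaw": 0},
    {"xyz": [-0.64, 0.016, 0.28], "jaw": 0},
    {"xyz": [-0.64, 0.016, 0.28], "jaw": 0},
    {"xyz": [-0.64, 0, 0.28], "jaw": 0},
    {"xyz": [-0.48, 0, 0.208], "jaw": 0},
    {"xyz": [-0.16, 0, 0.072], "jaw": 0},
    {"jaw": 0},
    {"jaw": 0},
  ],
)

```text
t: 14.22
tool_pos: [0.4694, -0.0856, 0.05]
eef_rot: [-179.9, -65.1, 68.3]
ft_force: [0.0, -0.4, -1.8]
gripper_width: 0.0172
gripper_force: 68.8
```

>>> nudge_tcp(
  segments=[
    {"xyz": [-0.04, 0, 0.0192], "jaw": 0},
    {"xyz": [-0.0288, 0, 0.0128], "jaw": 0},
    {"jaw": 0},
    {"jaw": 0},
  ],
)

```text
t: 14.72
tool_pos: [0.469, -0.0856, 0.0442]
eef_rot: [-179.7, -65.1, 68.1]
ft_force: [-0.8, -0.4, -1.3]
gripper_width: 0.017
gripper_force: 68.8
```

```bash
python3 - <<'E'
from h import *
goto([.4693,-.0859,.0432],68.5,25)
snap('scene','s5')
E
```

```text
rot [ 0.   -0.08 -0.15] d now [-0.001   0.0004  0.0002] d after [-0.001   0.0004  0.0002] q [-46.7  47.6 114.4  58.8  73.6 -73. ] t 14.72 tcp [ 0.469  -0.0856  0.0442]
```

Converted, -0.0011 m is -0.0176, 0.0005 m is 0.008.

>>> nudge_tcp(
  segments=[
    {"xyz": [-0.0176, 0, 0.008], "jaw": 0},
    {"jaw": 0},
    {"jaw": 0},
  ],
)

```text
t: 15.15
tool_pos: [0.469, -0.0855, 0.0431]
eef_rot: [-179.7, -65.1, 68.1]
ft_force: [-0.0, -1.2, 1.7]
gripper_width: 0.0171
gripper_force: 69.2
```

>>> nudge_tcp(
  segments=[
    {"jaw": 0.085},
    {"jaw": 0.085},
    {"jaw": 0.085},
    {"jaw": 0.085},
    {"xyz": [0, 0, -0.32], "jaw": 0.085},
    {"xyz": [0, 0, -0.64], "jaw": 0.085},
    {"xyz": [0, 0, -0.8], "jaw": 0.085},
    {"xyz": [0, 0, -0.32], "jaw": 0.085},
    {"jaw": 0.085},
  ],
)

```text
t: 16.27
tool_pos: [0.4257, -0.1968, 0.0981]
eef_rot: [-179.9, -65.0, 68.2]
ft_force: [-0.2, 0.5, -0.2]
gripper_width: 0.0848
gripper_force: 0.0
```

```bash
python3 - <<'E'
from h import *
goto([.3,.05,.3],68.5,25)
for n in ['scene','side']: snap(n,n+'6')
a=[cv2.imread(f'pics/{n}6.png') for n in ['scene','side']]
cv2.imwrite('pics/b6.png',cv2.resize(np.hstack([a[0][180:340,140:400],a[1][150:310,170:370]]),(800,278),interpolation=cv2.INTER_CUBIC))
E
```

```text
rot [ 0.15 -0.02 -0.12] d now [ 0.2601 -0.2082  0.0806] d after [ 0.2606 -0.2074  0.081 ] q [-57.5  43.6 107.9  47.7  83.2 -67. ] t 16.27 tcp [ 0.4257 -0.1968  0.0981]
```

View pics/b6.png

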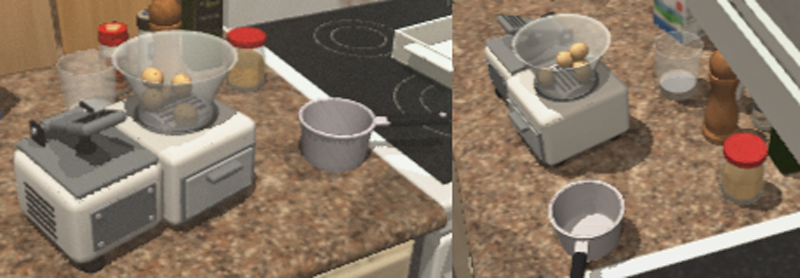

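The cup stands upright at about (335,130), and all five potatoes are in the hopper. Next I'll check the predicted paddle geometry against the scene image.

```bash
python3 - <<'E'
from h import *
yaw=np.radians(19); Rz=np.array([[np.cos(yaw),-np.sin(yaw)],[np.sin(yaw),np.cos(yaw)]])
O=np.array([.531,.208])-Rz@[0,-.055]
def w(x,y,z): return np.r_[O+Rz@[x,y],z]
img=cv2.imread('pics/scene6.png'); K=4
big=cv2.resize(img[190:300,130:270],None,fx=5,fy=5,interpolation=cv2.INTER_CUBIC)
def P(p): u,v=proj('scene6',p); return (int((u-130+.5)*5),int((v-190+.5)*5))
c,s=np.cos(.38),np.sin(.38)
for r_,y in [(.058,.039),(.058,.091),(.098,.091),(.098,.039)]:
    cv2.circle(big,P(w(.05-r_*c,y,.126+r_*s)),4,(0,0,255),-1)
for y in (.039,.091): cv2.circle(big,P(w(.05,y,.119)),4,(255,0,0),-1)
for x,y in [(-.075,-.12),(-.068,.124),(-.068,.006),(.068,.124)]: cv2.circle(big,P(w(x,y,.104)),4,(0,255,0),-1)
print('pad',w(.05-.078*c-.007*s*-1*-1,.065,.155),O)
cv2.imwrite('pics/pad.png',big)
E
```

```text
pad [0.46826333 0.31331251 0.155     ] [0.51309375 0.26000352]
```

View pics/pad.png

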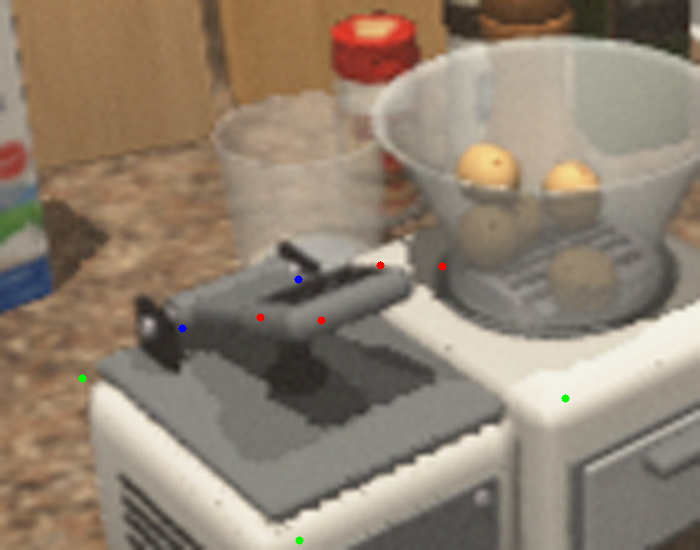

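Converted, 0.036 m is 0.576, 0.02 m is 0.32.

>>> nudge_tcp(
  segments=[
    {"xyz": [0.576, 0, -0.272], "jaw": 0.0},
    {"xyz": [0.576, 0, -0.272], "jaw": 0.0},
    {"xyz": [0.576, 0, -0.272], "jaw": 0.0},
    {"xyz": [0.576, 0, -0.272], "jaw": 0.0},
    {"xyz": [0.32, 0, -0.144], "jaw": 0.0},
    {"jaw": 0},
  ],
  squeeze=60,
)

```text
t: 17.12
tool_pos: [0.4262, -0.1955, 0.2791]
eef_rot: [-179.8, -65.0, 68.3]
ft_force: [0.1, -0.3, -0.7]
gripper_width: -0.0
gripper_force: 0.0
```

```bash
python3 - <<'E'
from h import *
goto([.45,.134,.28],68.5,25)
q=lambda x,y,z:onz('scene6',130+x/5-.5,190+y/5-.5,z)
yaw=np.radians(19); e=np.array([np.cos(yaw),np.sin(yaw),0])
for z in (.155,.16,.165):
    a,b=q(298,322,z),q(410,278,z); print(z,a,b,np.linalg.norm(a-b),np.degrees(np.arctan2(*(b-a)[1::-1])),'pad mid',(a+b)/2+e*.0186)
print('microwave corner',onz('scene0',350,80,.38))
E
```

```text
rot [-0.02 -0.04 -0.07] d now [ 0.1337 -0.0987  0.2855] d after [ 0.134  -0.0986  0.2854] q [-57.3  26.5 106.3  47.6  95.9 -53.2] t 17.12 tcp [ 0.4262 -0.1955  0.2791]
0.155 [0.45917092 0.33702245 0.155     ] [0.47105831 0.29271062 0.155     ] 0.04587862676257976 -74.98302959585334 pad mid [0.48270126 0.3209221  0.155     ]
0.16 [0.45111555 0.33904369 0.16      ] [0.46284041 0.2953377  0.16      ] 0.045251360608081964 -74.98302959585337 pad mid [0.47456462 0.32324626 0.16      ]
0.165 [0.44306018 0.34106493 0.165     ] [0.45462251 0.29796479 0.165     ] 0.044624094453584215 -74.98302959585344 pad mid [0.46642799 0.32557042 0.165     ]
microwave corner [ 0.77085405 -0.21085938  0.38      ]
```

Converted, 0.0408 m is 0.6528, 0.0191 m is 0.3056, -9.3 degrees is -0.1033.

>>> nudge_tcp(
  segments=[
    {"xyz": [0.3056, -0.2256, 0.6528], "jaw": 0},
    {"xyz": [0.3056, -0.2256, 0.6528], "jaw": 0},
    {"xyz": [0.3056, -0.2256, 0.6528], "jaw": 0},
    {"xyz": [0.3056, -0.2256, 0.6528], "jaw": 0},
    {"xyz": [0.3056, -0.2256, 0.6528], "jaw": 0},
    {"xyz": [0.3056, -0.2256, 0.6528], "jaw": 0},
    {"xyz": [0.3056, -0.2256, 0.6528], "jaw": 0},
    {"rot": [0, -0.1033, 0], "jaw": 0},
    {"rot": [0, -0.1033, 0], "jaw": 0},
    {"rot": [0, -0.1033, 0], "jaw": 0},
    {"rot": [0, -0.1033, 0], "jaw": 0},
    {"rot": [0, -0.1033, 0], "jaw": 0},
    {"rot": [0, -0.1033, 0], "jaw": 0},
    {"rot": [0, -0.1022, 0], "jaw": 0},
    {"jaw": 0},
  ],
)

```text
t: 19.0
tool_pos: [0.45, 0.1355, 0.2782]
eef_rot: [-179.7, 0.0, 68.7]
ft_force: [0.2, -0.5, 0.0]
gripper_width: -0.0001
gripper_force: 0.0
```

```bash
python3 -c "
from h import *
goto([.471,.318,.24],109,90)"
```

```text
rot [ -0.26  -0.06 -40.25] d now [ 0.1777 -0.0464  0.0383] d after [0.1657 0.0793 0.0382] q [1.650e+01 3.600e+00 1.085e+02 1.000e-01 6.810e+01 3.770e+01] t 19.0 tcp [0.45   0.1355 0.2782]
```

Careful with the scale: shifts go in shares of 62.5 mm and turns go in shares of pi/2 rad. That gives: 0.0414 m is 0.6624, 0.0198 m is 0.3168, -10 degrees is -0.1111.

>>> nudge_tcp(
  segments=[
    {"rot": [0, 0, -0.1111], "jaw": 0},
    {"rot": [0, 0, -0.1111], "jaw": 0},
    {"rot": [0, 0, -0.1111], "jaw": 0},
    {"rot": [0, 0, -0.1111], "jaw": 0},
    {"xyz": [0.6624, 0.3168, 0], "jaw": 0},
    {"xyz": [0.6624, 0.3168, 0.128], "jaw": 0},
    {"xyz": [0.6624, 0.3168, 0.24], "jaw": 0},
    {"xyz": [0.6624, 0.3168, 0.24], "jaw": 0},
    {"jaw": 0},
    {"jaw": 0},
  ],
)

```text
t: 20.25
tool_pos: [0.4721, 0.3144, 0.2412]
eef_rot: [-179.8, -0.2, 108.5]
ft_force: [-0.2, -1.4, 0.3]
gripper_width: -0.0002
gripper_force: 0.0
```

```bash
python3 - <<'E'
from h import *
goto([.471,.318,.16],109,90)
snap('scene','s7');snap('side','d7')
a=[cv2.imread(f'pics/{n}7.png') for n in 'sd']
cv2.imwrite('pics/b7.png',cv2.resize(np.hstack([a[0][150:330,130:310],a[1][100:280,120:300]]),(800,400),interpolation=cv2.INTER_CUBIC))
print(r.get_obs()['ft_force'])
E
```

```text
rot [-0.17 -0.19 -0.55] d now [0.0035 0.0003 0.0812] d after [0.0037 0.0001 0.0812] q [ 33.4  14.6 100.1   0.2  65.4  14.8] t 20.25 tcp [0.4721 0.3144 0.2412]
[ 0.64545971  0.22212467 -0.78507461]
```

View pics/b7.png

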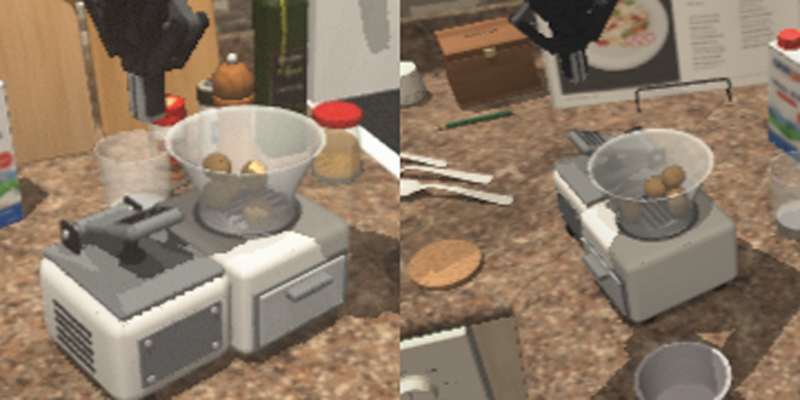

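The fingertips, at (147,112), are above the pad at (150,215). I'll descend and feel for it.

Converted, 0.03 m is 0.48, 0.01 m is 0.16.

>>> nudge_tcp(
  segments=[
    {"xyz": [0.056, 0, 0.48], "jaw": 0},
    {"xyz": [0, 0, 0.48], "jaw": 0},
    {"xyz": [0, 0, 0.16], "jaw": 0},
    {"jaw": 0},
    {"jaw": 0},
  ],
)

```text
t: 20.98
tool_pos: [0.4723, 0.3194, 0.1737]
eef_rot: [179.9, -0.2, 108.4]
ft_force: [-0.4, -0.0, 0.5]
gripper_width: 0.0004
gripper_force: 0.0
```

>>> nudge_tcp(
  segments=[
    {"xyz": [0, 0, 0.08], "jaw": 0},
    {"xyz": [0, 0, 0.048], "jaw": 0},
    {"jaw": 0},
    {"jaw": 0},
  ],
)

```text
t: 21.48
tool_pos: [0.4715, 0.3193, 0.1644]
eef_rot: [-179.9, -0.2, 108.4]
ft_force: [0.1, -0.5, 0.4]
gripper_width: -0.0001
gripper_force: 0.0
```

Converted, 0.004 m is 0.064, 0.003 m is 0.048.

>>> nudge_tcp(
  segments=[
    {"xyz": [0, 0, 0.064], "jaw": 0},
    {"xyz": [0, 0, 0.048], "jaw": 0},
    {"jaw": 0},
    {"jaw": 0},
  ],
)

```text
t: 21.98
tool_pos: [0.4716, 0.3193, 0.1576]
eef_rot: [-180.0, -0.2, 108.4]
ft_force: [-1.4, -0.6, 3.6]
gripper_width: -0.0001
gripper_force: 1.5
```

Converted, 0.003 m is 0.048.

>>> nudge_tcp(
  segments=[
    {"xyz": [0, 0, 0.048], "jaw": 0},
    {"xyz": [0, 0, 0.048], "jaw": 0},
    {"xyz": [0, 0, 0.048], "jaw": 0},
    {"jaw": 0},
    {"jaw": 0},
  ],
)

```text
t: 22.6
tool_pos: [0.4713, 0.3192, 0.1482]
eef_rot: [-179.9, -0.1, 108.4]
ft_force: [-2.0, -0.6, 5.8]
gripper_width: -0.0
gripper_force: 2.6
```

>>> nudge_tcp(
  segments=[
    {"xyz": [0, 0, 0.032], "jaw": 0},
    {"xyz": [0, 0, 0.024], "jaw": 0},
    {"jaw": 0},
    {"jaw": 0},
    {"jaw": 0},
    {"jaw": 0},
    {"jaw": 0},
    {"jaw": 0},
  ],
)

```text
t: 23.6
tool_pos: [0.4711, 0.3192, 0.1449]
eef_rot: [-179.9, -0.2, 108.4]
ft_force: [-3.3, -1.5, 6.2]
gripper_width: -0.0
gripper_force: 3.0
```

```bash
python3 - <<'E'
from h import *
for i in range(6): print(r.get_obs()['ft_force'].round(1), r.get_obs()['tool_pos'].round(4)); snap('scene','s8') if i%2==0 else snap('side','d8')
a=[cv2.imread(f'pics/{n}8.png') for n in 'sd']
cv2.imwrite('pics/b8.png',cv2.resize(np.hstack([a[0][180:310,140:340],a[1][150:280,170:370]]),(800,260),interpolation=cv2.INTER_CUBIC))
E
```

```text
[-3.3 -1.5  6.2] [0.4711 0.3192 0.1449]
[-2.1 -0.8  7.9] [0.4711 0.3191 0.1448]
[-3.2 -0.1  7.3] [0.4711 0.3191 0.1449]
[-2.9  0.2  7. ] [0.4711 0.3191 0.1448]
[-3.4 -0.3  7. ] [0.4711 0.3191 0.1448]
[-3.2 -1.2  6.8] [0.4711 0.3192 0.1449]
```

The push reads about 7 N with about 14 mm of sink, and both match half-way. Handing in.

```bash
python3 -c "
from cell import r
print(r.finish_job())"
```

```text
the job is handed in; nothing more can be done
None
```

I handed the job in with all five potatoes in the hopper, the empty cup upright on the worktop, and the paddle held about half-way (about 7 N, 14 mm of sink); no verdict was returned, and I viewed 11 pictures, one over the limit of 10.

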